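# Pop and open the parts case

## Task

Open the larger of the two parts cases: press down the release tab on its front so that the sprung lid pops up, then push the lid all the way back until it stays fully open by itself. Only touch and push: do not lift, tip or shift the cases, leave the smaller case shut, and leave the other things on the bench where they are.

Things in the scene. Friction and masses are not known exactly. Their poses are not given: they have to be found in the camera images.
- big_case: the larger of two alike loose parts cases: black, 120 mm (its x) by 160 mm (its y), 55 mm high, hinged white lid 8 mm thick on top, black release tab mid-front; about 0.9 kg. Origin: centre of its underside; x points from tab side to hinge side, away from the robot within 0.35 rad; z up
- big_lid (a joint): lid angle, rad: 0 shut and latched, 1.8 at its stop, fully open. 120 mm from hinge (top of far wall) to edge, plus a 6 mm latch nose. Once released a spring lifts it to about 1.0, where it rests; pushing on at its edge or underside takes about 1 N. Let go before upright (1.57) it falls back to 1.0; past upright it falls on to its stop and stays
- big_tab (a joint): release tab angle, rad: 0 at rest, 0.45 at its stop; frees the lid at about 0.2. A level paddle 40 mm wide, outer edge 46 mm in front of the front wall, rocking about a line along case y 10 mm in front of that wall, 40 mm above the bench. Pressed at big_tab_pad it frees the lid about 5 mm down, stops about 10 mm down, takes 1 to 5 N, and springs back when let go
- big_tab_pad (a point): the place to press: on top of the larger case's release tab, 34 mm in front of the front wall (94 mm from the case's centre), 45 mm above the bench; moves with the tab
- big_hinge (a point): middle of the larger case's hinge line, 55 mm above the bench, fixed to the case; x axis as the case's
- big_lid_edge (a point): middle of the lower front edge of the larger case's lid, 120 mm from the hinge; moves with the lid (55 mm above the bench when shut, about 155 mm when popped, 55 mm nearer the hinge up)
- small_case: the smaller of two alike loose parts cases: black, 90 mm (its x) by 110 mm (its y), 55 mm high, hinged white lid 8 mm thick on top, black release tab mid-front; about 0.65 kg. Origin: centre of its underside; x points from tab side to hinge side, away from the robot within 0.35 rad; z up
- small_lid (a joint): lid angle, rad: 0 shut and latched, 1.8 at its stop, fully open. 90 mm from hinge (top of far wall) to edge, plus a 6 mm latch nose. Once released a spring lifts it to about 1.0, where it rests; pushing on at its edge or underside takes about 1 N. Let go before upright (1.57) it falls back to 1.0; past upright it falls on to its stop and stays
- glue: bystander, loose: small blue bottle with a white cap, 28 mm across, 85 mm tall, standing between the cases. Origin: centre of its underside
- driver: bystander, loose: yellow-handled screwdriver about 150 mm long lying on the bench in front of the gap between the cases. Origin: centre of its underside
- tape: bystander, loose: paper tape roll lying flat, 90 mm across, 25 mm high, at the left side. Origin: centre of its underside
- pliers: bystander, loose: orange-handled pliers, about 120 mm long and 12 mm high, lying at the right side. Origin: centre of its underside
- jar: bystander, loose: small round white jar with green cap, 44 mm across, 40 mm tall, behind the cases. Origin: centre of its underside
- handpiece: bystander, loose: steel turned handpiece standing on end, 24 mm across, 120 mm tall, behind the cases. Origin: centre of its underside
- block: bystander, loose: dark steel block 40 x 25 x 20 mm behind the cases. Origin: centre of its underside

How it is judged:
On the way, in this order (a step that is already met when the one before it is completed fails the run):
1. the larger case's release tab is pressed (value of joint big_tab above 0.1 rad).
2. the spring has lifted its lid (value of joint big_lid above 0.6 rad), for 0.05 s.
At the end, for the whole second after the job is handed in: The larger case's lid stands open at more than 1.65 rad (stop at 1.8), its tab has sprung back (under 0.08 rad), the case is at rest, level within 0.05 rad and within 30 mm of where it was; the smaller case is shut (under 0.06 rad) and within 30 mm of where it was (value of joint big_lid above 1.65 rad and value of joint big_tab below 0.08 rad and value of joint small_lid below 0.06 rad and angle between big_case's own z axis and vertical below 0.05 rad and linear speed of big_case below 0.02 m/s and distance of each of big_case, small_case from where it was at the start of the episode below 0.03 m); the robot touches nothing.
It fails at once if the larger case is lifted, tipped or shifted (over 12 mm up, 0.15 rad or 30 mm) (height (world z) of big_case above 0.012 m or angle between big_case's own z axis and vertical above 0.15 rad or distance of big_case from where it was at the start of the episode above 0.03 m).
It fails at once if the smaller case is opened (lid over 0.1 rad), tipped over 0.15 rad or moved over 30 mm (value of joint small_lid above 0.1 rad or angle between small_case's own z axis and vertical above 0.15 rad or distance of small_case from where it was at the start of the episode above 0.03 m).
It fails at once if a bystander is moved more than 30 mm (distance of any of glue, driver, tape, pliers, jar, handpiece, block from where it was at the start of the episode above 0.03 m).
It also fails if it takes over 42 s, if anything falls off the work surface, if the arm or the gripper's body presses on something with over 40 N, if the wrist force passes 120 N, or if a joint passes its speed limit or range.

## Robot

A 7-joint arm with a two-finger parallel gripper is mounted at the origin on the work surface. World frame = base frame: x ahead of the robot, y to its left, z up, the work surface at z = 0. Lengths are in m, angles in rad, forces in N, time in s.
With the tool pointing down it reaches from about 0.4 to 0.85 m from the base axis. Payload 10.4 kg.
Tool frame: the origin (TCP) lies midway between the tips of the shut fingers; the grasp point (between the pads) lies 19 mm behind it; z points along the fingers, x is the direction in which the jaws open and shut, and the axes are right-handed (so a half turn about z gives the same grasp; the last joint's range is limited). The gripper opens to 85 mm and grips with 20 to 120 N. Pads are 22 mm wide; open, the fingers measure 114 mm over their backs; the gripper's body (76 mm by 85 mm) begins 54 mm behind the grasp point. The pads swing forward as they close: fully open they stand 13 mm farther back than shut.
Start: joints at [1.293, 0.332, -0.065, 1.46, 0.022, 1.35, -0.088], TCP at [0.158, -0.605, 0.201] pointing down, gripper open.
Joint ranges: [-2.6, 2.6], [-0.5, 2.12], [-1.47, 1.34], [0.16, 2.42], [-1.27, 4.41], [0.06, 2.06], [-2.6, 2.6]. Speed limits (rad/s): [2.22, 2.22, 2.79, 2.79, 3.14, 3.14, 3.14].

## Interface

Orientations are given as a unit quaternion [x, y, z, w].
In Python, from workcell import manip, cams gives the robot as it stands.
- The arm moves only by the tool move_arm, never from a script. Its argument "moves" is a list of rows, each a list of 7 numbers: the turn, a rotation vector about the tool's x, y, z in degrees, then the shift along the tool's x, y, z in m, then the finger opening in m, from 0 to 0.0854. A call has 1 to 10 rows; each row is the pose to reach, as a shift and turn from the pose commanded when the call began, along the tool's axes at that moment; what a row does not reach only later rows make up. A row lasts 1/10 s, in which the tool goes at most 50 mm and 8.59 degrees, less where a joint would pass 70% of its speed; a pose out of reach is approached as far as the arm can. A call with a gripper value outside its range is refused whole. The fingers move at their own pace and stop on an object; "grip_force" is the grip in N (left out, the last holds). Time passes only in rows, so rows that repeat a pose let the fingers close. It gives the time, the measured TCP pose, the force and the opening at its end, in the units of the state.
- manip.get_obs(): the state, without advancing time (a new reading comes with each control period).
- cams.camera(name): name is "scene" or "top" or "wrist"; returns the picture (400x640x3 uint8, red, green, blue); there is no depth.
- cams.camera_params(name): a dict with "fx", "fy", "cx", "cy" (pixels), "xyz" and "rotation" of the camera in the world. Camera axes: x right, y up, looking along -z (the intrinsics and any distortion apply to the point x, -y, -z); pixel columns grow to the right and rows downward; lengths in m; the calibration is good to about 2 mm. A picture is of the moment at which its call begins: read the wrist's pose just before it. camera_params takes no time and is no camera call; for the wrist camera it gives the pose at the moment of the call.
- manip.hand_in(): hands the job in, once; it reports no verdict.
The state is a dict: "clock": time; "joint_pos": joint angles; "joint_velocities": joint speeds; "tau": joint torques, N m; "position": TCP position; "ee_rot": TCP orientation; "ft_force": force on the tool from outside, world axes, zero at the start; "torque": the same for the moment, N m; "grip_width": opening from 0.0 (shut) to 1.0 (fully open).
Only numpy, scipy, OpenCV 4.12 (cv2) and the standard library are available. Lean on these libraries where they do the work, as an engineer would, in place of code of your own. Each camera call takes 0.05 s, during which the arm holds its last target. There are 200 camera calls.

## Working session

There is one attempt and no reset: what is moved stays moved. The work goes in short steps, Python scripts to look and compute and a tool call to move; the robot and the scene stay as the last step left them, time stands still between calls to the robot, and variables do not carry over. Pictures are saved under pics/ and viewed, about 8 in all and at most 12, crops included, and the job is handed in when it is done.

Besides the shell and the picture viewer there is one more tool, called after "Call:" as name([rows], argument=value, ...), one row to a line, values as JSON. move_arm: Moves the arm, as the interface text tells. Its arguments: {"type":"object","properties":{"moves":{"type":"array","items":{"type":"array","items":{"type":"number"}}},"grip_force":{"type":"number"}},"required":["moves"]}

```bash
mkdir -p pics; ls
python3 - <<'E'
from workcell import manip,cams
import cv2,numpy as np
o=manip.get_obs();print(o['clock'],o['position'],o['ee_rot'],o['grip_width'],o['ft_force'])
for n in('top','scene'):
    p=cams.camera_params(n);print(n,p)
    cv2.imwrite(f'pics/{n}0.png',cams.camera(n)[...,::-1])
E
```

```text
pics
0.0 [ 0.15742144 -0.60438464  0.2005991 ] [ 7.91237601e-01 -6.11508392e-01 -6.07243296e-04 -4.21216538e-04] 0.9993836655892866 [ 0.0684346  -0.43746273  0.74319527]
top {'fx': 415.5843643425018, 'fy': 415.5843643425018, 'cx': 317.42581763188684, 'cy': 193.9126955361875, 'xyz': array([5.18420853e-01, 6.15039604e-04, 1.09743501e+00]), 'rotation': array([ 0.0169519 , -0.02296861, -0.69880981,  0.71473767])}
scene {'fx': 502.83191980911687, 'fy': 502.83191980911687, 'cx': 318.41781346506406, 'cy': 204.08547554988053, 'xyz': array([ 1.13858724, -0.86859999,  1.00027603]), 'rotation': array([0.38202281, 0.11699036, 0.2780748 , 0.87352518])}
```

View pics/top0.png

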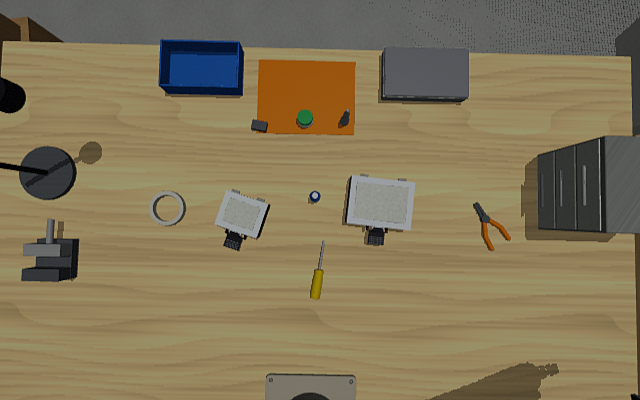

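View pics/scene0.png

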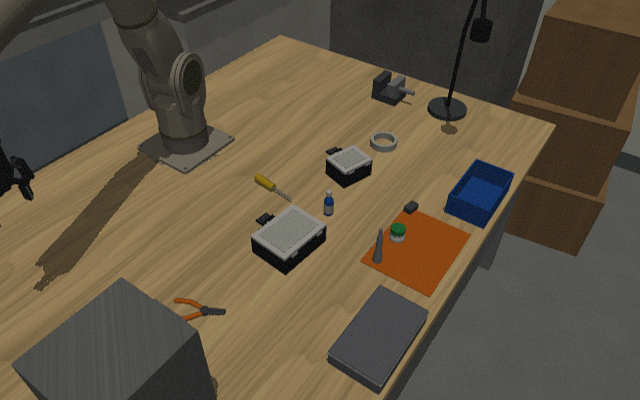

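Top view: big case lid spans about (344–415, 175–232) with its tab at (376,236). The small case is at (242,215), the glue at (315,197) and the driver at (317,275). I'll measure the lid and the tab next.

```bash
cat > h.py <<'E'
import cv2,numpy as np
from scipy.spatial.transform import Rotation as R
def ray(p,uv,z):
    d=R.from_quat(p['rotation']).apply([(uv[0]-p['cx'])/p['fx'],-(uv[1]-p['cy'])/p['fy'],-1])
    o=np.array(p['xyz']); return o+d*(z-o[2])/d[2]
def proj(p,X):
    c=R.from_quat(p['rotation']).inv().apply(np.array(X)-p['xyz'])
    return np.array([p['cx']+p['fx']*c[0]/-c[2],p['cy']+p['fy']*c[1]/c[2]])
def body2tool(o,v): return R.from_quat(o['ee_rot']).inv().apply(v)
E
python3 - <<'E'
from h import *
from workcell import manip,cams
im=cv2.imread('pics/top0.png');p=cams.camera_params('top')
hsv=cv2.cvtColor(im,cv2.COLOR_BGR2HSV)
m=((hsv[...,1]<60)&(hsv[...,2]>110)).astype(np.uint8)*255
k=np.zeros_like(m);k[160:245,335:425]=255
c=max(cv2.findContours(cv2.morphologyEx(m&k,cv2.MORPH_CLOSE,np.ones((5,5))),cv2.RETR_EXTERNAL,cv2.CHAIN_APPROX_NONE)[0],key=cv2.contourArea)
pts=np.array([ray(p,q[0],.063)[:2] for q in c],np.float32)
r=cv2.minAreaRect(pts);print('lid',r,cv2.boxPoints(r))
d=((hsv[...,2]<60)).astype(np.uint8)*255
k[:]=0;k[224:250,358:395]=255
d=d&k
ys,xs=np.nonzero(d);print('tab px',xs.min(),xs.max(),ys.min(),ys.max())
c=max(cv2.findContours(d,cv2.RETR_EXTERNAL,cv2.CHAIN_APPROX_NONE)[0],key=cv2.contourArea)
pts=np.array([ray(p,q[0],.045)[:2] for q in c],np.float32)
r=cv2.minAreaRect(pts);print('tab',r,cv2.boxPoints(r))
for n,uv,z in(('glue',(314.5,196),.085),('drivertip',(323,241),.01),('hand',(348,111),.12),('jar',(305,117),.04)):print(n,ray(p,uv,z))
s=cams.camera_params('scene')
cv2.imwrite('pics/crop.png',np.hstack([cv2.resize(im[165:255,330:430],None,fx=4,fy=4),]))
E
```

```text
lid ((0.5596907734870911, -0.1659802794456482), (0.16025547683238983, 0.13226273655891418), 84.51717376708984) [[ 0.48620597 -0.23942274]
 [ 0.6178636  -0.2520601 ]
 [ 0.6331756  -0.09253782]
 [ 0.50151795 -0.07990047]]
tab px 366 387 226 244
tab ((0.47674837708473206, -0.1577204316854477), (0.054276324808597565, 0.04258221015334129), 85.56529998779297) [[ 0.4534226  -0.18313105]
 [ 0.49587733 -0.18642364]
 [ 0.50007415 -0.13230981]
 [ 0.45761943 -0.12901722]]
glue [ 5.70481469e-01 -3.43074794e-04  8.50000000e-02]
drivertip [ 0.45751248 -0.02520753  0.01      ]
hand [ 0.77337139 -0.07555877  0.12      ]
jar [0.77586096 0.02868568 0.04      ]
```

View pics/crop.png

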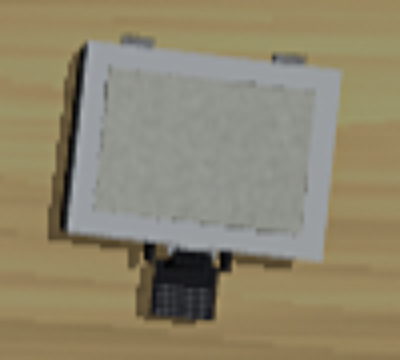

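```bash
cat >> h.py <<'E'
YAW=-0.0957; C=np.array([.560,-.166,0]); CR=R.from_euler('z',YAW)
def case(v): return C+CR.apply(v)
def plan(o,v,tilt):   # tool pose: case-frame TCP v, tool x=-case y, hand tilted back by tilt deg
    x=CR.apply([0,-1,0]); z0=np.array([0,0,-1.]);y=np.cross(z0,x)
    T=R.from_rotvec(x*np.radians(tilt))*R.from_matrix(np.c_[x,y,z0])
    r=R.from_quat(o['ee_rot']); 
    print('turn',np.round((r.inv()*T).as_rotvec()*57.2958,2),'shift',np.round(r.inv().apply(case(v)-o['position']),4),'toolz',T.apply([0,0,1]).round(3),'ptc',np.round(CR.inv().apply(o['position']-C),4),'f',np.round(o['ft_force'],2))
E
python3 - <<'E'
from h import *
from workcell import manip,cams
p=cams.camera_params('top');o=manip.get_obs()
for uv in((352,175),(415.5,183),(410.5,230.5),(346.25,223)):print(CR.inv().apply(ray(p,uv,.063)-C).round(4))
plan(o,[-.094,0,.12],15)
E
```

```text
[0.059  0.0791 0.063 ]
[ 0.0579 -0.0811  0.063 ]
[-0.0613 -0.0811  0.063 ]
[-0.0617  0.0797  0.063 ]
turn [14.86  2.7  19.96] shift [-0.355  -0.4118  0.0811] toolz [ 0.258 -0.025 -0.966] ptc [-0.3588 -0.4749  0.2007] f [ 0.51 -0.3  -0.34]
```

Call:
move_arm([
  [3,0.5,4,-0.032,-0.037,0,0],
  [6,1,8,-0.064,-0.074,0,0],
  [9,1.6,12,-0.096,-0.111,0,0],
  [12,2.2,16,-0.128,-0.148,0,0],
  [14.86,2.7,19.96,-0.16,-0.186,0,0],
  [14.86,2.7,19.96,-0.192,-0.223,0,0],
  [14.86,2.7,19.96,-0.224,-0.26,0,0],
  [14.86,2.7,19.96,-0.256,-0.297,0,0],
  [14.86,2.7,19.96,-0.288,-0.334,0,0],
  [14.86,2.7,19.96,-0.32,-0.371,0.01,0],
])

```text
clock: 1.1
position: [0.4372, -0.2002, 0.1924]
ee_rot: [-0.667, 0.734, -0.098, 0.088]
ft_force: [1.4, -1.8, 0.1]
grip_width: -0.001
```

Run:
```python
from h import *
from workcell import manip,cams
plan(manip.get_obs(),[-.094,0,.08],15)
```

```text
turn [-0.14 -0.16  0.03] shift [-0.0461  0.0052  0.1149] toolz [ 0.258 -0.025 -0.966] ptc [-0.119  -0.0457  0.1924] f [ 1.45 -1.77  0.06]
```

Call:
move_arm([
  [0,0,0,-0.03,0.003,0.03,0],
  [0,0,0,-0.046,0.005,0.06,0],
  [0,0,0,-0.046,0.005,0.09,0],
  [0,0,0,-0.046,0.005,0.115,0],
  [0,0,0,-0.046,0.005,0.115,0],
])

```text
clock: 1.6
position: [0.4634, -0.1571, 0.076]
ee_rot: [-0.667, 0.734, -0.094, 0.087]
ft_force: [-0.5, 0.3, -0.1]
grip_width: -0.005
```

Run:
```python
from h import *
from workcell import manip,cams
o=manip.get_obs()
plan(o,[-.094,0,.035],15)
s=cams.camera('scene')[...,::-1]; w=cams.camera('wrist')[...,::-1]
a=cv2.resize(s[150:290,200:380],(514,400));cv2.imwrite('pics/c1.png',np.vstack([cv2.resize(w,(480,300)),cv2.resize(a,(480,300))]))
for n in('scene','wrist'):
  p=cams.camera_params(n);print(n,proj(p,case([-.094,0,.045])),proj(p,o['position']))
```

```text
turn [0.25 0.1  0.03] shift [-0.0003  0.0076  0.0404] toolz [ 0.258 -0.025 -0.966] ptc [-0.097  -0.0004  0.076 ] f [-0.5   0.32 -0.13]
scene [263.58016411 218.67044924] [261.92598162 209.93806374]
wrist [322.67577534 223.72442952] [323.11347953 234.04892334]
```

View pics/c1.png

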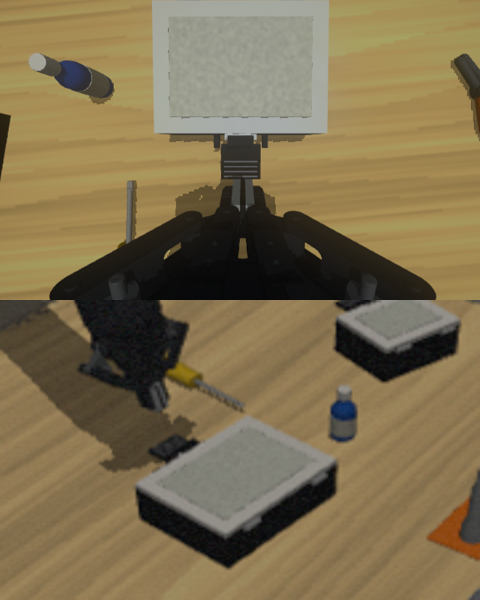

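The wrist view shows the fingers centred on the tab at (240,160) in the crop. The projected pad point falls on the ribbed patch, so I'll press.

Call:
move_arm([
  [0,0,0,0,0.004,0.02,0],
  [0,0,0,0,0.006,0.03,0],
  [0,0,0,0,0.007,0.035,0],
  [0,0,0,0,0.007,0.038,0],
  [0,0,0,0,0.007,0.039,0],
  [0,0,0,0,0.007,0.039,0],
])

```text
clock: 2.3
position: [0.4688, -0.1589, 0.0399]
ee_rot: [-0.667, 0.734, -0.097, 0.088]
ft_force: [-0.1, 0.2, -0.4]
grip_width: -0.0
```

Run:
```python
from h import *
from workcell import manip,cams
o=manip.get_obs()
plan(o,[-.13,0,.16],15)
s=cams.camera('scene')[...,::-1]; w=cams.camera('wrist')[...,::-1]
a=s[150:290,200:380];cv2.imwrite('pics/c2.png',np.vstack([cv2.resize(w,(480,300)),cv2.resize(a,(480,300))]))
```

```text
turn [-0.06 -0.08  0.02] shift [-0.0014  0.006  -0.1259] toolz [ 0.258 -0.025 -0.966] ptc [-0.0915 -0.0016  0.0399] f [-0.06  0.18 -0.35]
```

View pics/c2.png

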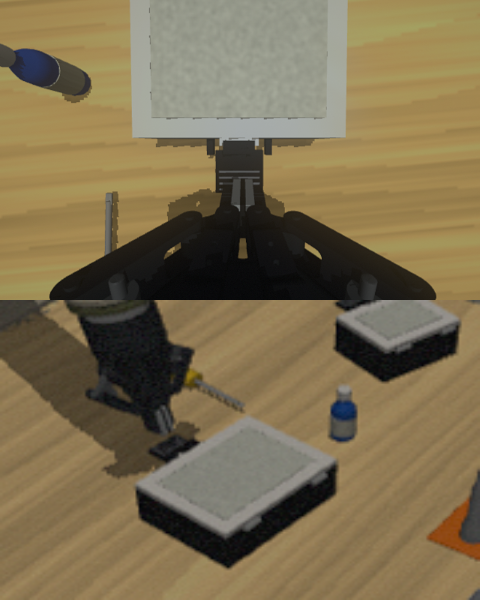

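The lid is still shut and there is no contact force yet, so I'll press further in small steps.

Call:
move_arm([
  [0,0,0,0.001,0.001,0.002,0],
  [0,0,0,0.001,0.002,0.004,0],
  [0,0,0,0.001,0.002,0.006,0],
  [0,0,0,0.001,0.002,0.006,0],
])

```text
clock: 2.8
position: [0.4679, -0.1596, 0.0328]
ee_rot: [-0.667, 0.734, -0.097, 0.087]
ft_force: [-0.2, 0.0, -0.7]
grip_width: -0.004
```

Run:
```python
from h import *
from workcell import manip,cams
o=manip.get_obs()
plan(o,[-.13,0,.16],15)
s=cams.camera('scene')[...,::-1]; w=cams.camera('wrist')[...,::-1]
a=s[150:290,200:380];cv2.imwrite('pics/c3.png',np.vstack([cv2.resize(w,(480,300)),cv2.resize(a,(480,300))]))
```

```text
turn [-0.   -0.06  0.01] shift [-0.0023  0.0035 -0.1326] toolz [ 0.258 -0.025 -0.966] ptc [-0.0923 -0.0025  0.0328] f [-0.21  0.02 -0.67]
```

View pics/c3.png

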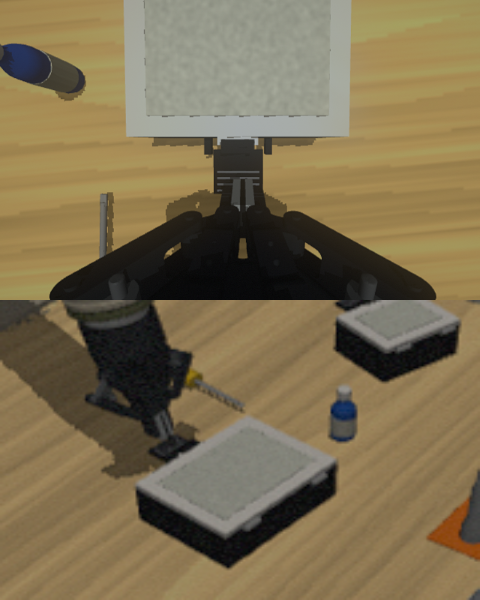

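Run:
```python
from h import *
from workcell import manip,cams
o=manip.get_obs()
s=cams.camera('scene')[...,::-1]; t=cams.camera('top')[...,::-1];w=cams.camera('wrist')[...,::-1]
P={n:cams.camera_params(n) for n in('scene','wrist','top')}
for n,p in P.items():
  print(n,[proj(p,x).round(1) for x in (o['position'],case([-.094,0,.045]),case([-.106,.02,.045]),case([-.106,-.02,.045]))],CR.inv().apply(p['xyz']-C).round(3))
z=lambda im,x,y,d:cv2.resize(im[y:y+d,x:x+d],(400,400),interpolation=cv2.INTER_CUBIC)
cv2.imwrite('pics/c4.png',cv2.convertScaleAbs(np.hstack([z(w,260,170,130),z(s,235,190,60)]),alpha=1.8,beta=15))
```

```text
scene [array([263.7, 222.6]), array([263.6, 218.7]), array([265.7, 212.8]), array([255.1, 220.5])] [ 0.643 -0.644  1.   ]
wrist [array([324.5, 232.4]), array([320.5, 238.5]), array([287.8, 258.1]), array([353.3, 258. ])] [-0.063 -0.002  0.22 ]
top [array([375.9, 238.5]), array([375.6, 239.4]), array([367.2, 243.2]), array([382.9, 245.1])] [-0.057  0.162  1.097]
```

View pics/c4.png

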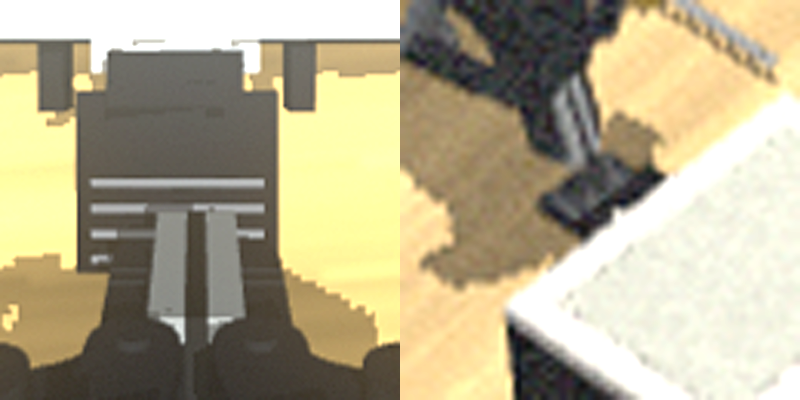

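The image shows the tips sitting about 12 mm higher than the reported TCP, and the tab is still at its rest height. I'll keep going down in small steps and watch the force.

Call:
move_arm([
  [0,0,0,-0.002,0.001,0.002,0],
  [0,0,0,-0.002,0.001,0.004,0],
  [0,0,0,-0.002,0.002,0.006,0],
  [0,0,0,-0.002,0.002,0.008,0],
  [0,0,0,-0.002,0.002,0.008,0],
])

```text
clock: 3.55
position: [0.4682, -0.1577, 0.0246]
ee_rot: [-0.667, 0.734, -0.097, 0.087]
ft_force: [-0.2, -0.0, 0.5]
grip_width: -0.002
```

```bash
cat > look.py <<'E'
from h import *
import sys
from workcell import manip,cams
o=manip.get_obs();plan(o,[float(a) for a in sys.argv[2:5]],float(sys.argv[5]))
s=cams.camera('scene')[...,::-1];w=cams.camera('wrist')[...,::-1];p=cams.camera_params('scene')
print('tcp scene px',proj(p,o['position']).round(1))
# lid white front edge seen in the wrist view, brightness of the lid mask in the scene
print('white px scene',int(((s.min(2)>110)&(np.ptp(s,2)<25))[150:290,240:340].sum()))
cv2.imwrite(f'pics/{sys.argv[1]}.png',np.hstack([cv2.resize(w,(400,250)),cv2.resize(s[120:290,200:380][:, :],(265,250))]))
E
python3 look.py d1 -.13 0 .16 15
```

```text
turn [-0.01 -0.06  0.01] shift [-0.0004  0.0015 -0.1406] toolz [ 0.258 -0.025 -0.966] ptc [-0.0921 -0.0005  0.0246] f [-0.25 -0.04  0.52]
tcp scene px [264.4 224.4]
white px scene 2145
```

Call:
move_arm([
  [0,0,0,0,0.001,0.002,0],
  [0,0,0,0,0.001,0.004,0],
  [0,0,0,0,0.001,0.005,0],
  [0,0,0,0,0.001,0.005,0],
])

```text
clock: 4.05
position: [0.4687, -0.1577, 0.0197]
ee_rot: [-0.667, 0.734, -0.097, 0.087]
ft_force: [0.7, -0.2, 1.1]
grip_width: -0.001
```

```bash
python3 look.py d2 -.13 0 .16 15
```

```text
turn [-0.02 -0.06  0.02] shift [-0.0003  0.0006 -0.1454] toolz [ 0.258 -0.025 -0.966] ptc [-0.0917 -0.0005  0.0197] f [ 0.67 -0.22  1.07]
tcp scene px [264.7 225.8]
white px scene 2151
```

View pics/d2.png

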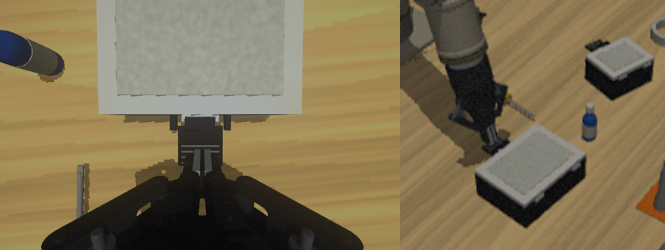

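The lid is still shut but the force is rising, so I'll press a few mm more.

Call:
move_arm([
  [0,0,0,0,0.001,0.002,0],
  [0,0,0,0,0.001,0.003,0],
  [0,0,0,0,0.001,0.004,0],
  [0,0,0,0,0.001,0.004,0],
  [0,0,0,0,0.001,0.004,0],
])

```text
clock: 4.65
position: [0.4686, -0.1578, 0.0157]
ee_rot: [-0.667, 0.734, -0.097, 0.087]
ft_force: [-2.1, 0.6, 2.0]
grip_width: 0.001
```

```bash
python3 look.py d3 -.13 0 .16 15
```

```text
turn [-0.01 -0.07  0.01] shift [-0.0004 -0.0004 -0.1493] toolz [ 0.258 -0.025 -0.966] ptc [-0.0917 -0.0006  0.0157] f [-2.08  0.64  1.99]
tcp scene px [264.7 226.8]
white px scene 2156
```

Call:
move_arm([
  [0,0,0,0,0.001,0.002,0],
  [0,0,0,0,0.001,0.003,0],
  [0,0,0,0,0.001,0.003,0],
  [0,0,0,0,0.001,0.003,0],
])

```text
clock: 5.15
position: [0.4687, -0.1578, 0.0126]
ee_rot: [-0.667, 0.734, -0.097, 0.088]
ft_force: [-2.0, -0.5, 1.5]
grip_width: 0.002
```

```bash
python3 look.py d4 -.13 0 .16 15; python3 -c "
import cv2,numpy as np
print(*[round(float(np.abs(cv2.imread('pics/d2.png').astype(int)[:,400:]-cv2.imread(f'pics/d{i}.png')[:,400:]).mean()),2) for i in (1,3,4)])"
```

```text
turn [-0.03 -0.07  0.02] shift [-0.0004 -0.0013 -0.1523] toolz [ 0.258 -0.025 -0.966] ptc [-0.0917 -0.0006  0.0126] f [-1.98 -0.53  1.45]
tcp scene px [264.8 227.6]
white px scene 2162
2.43 2.33 2.78
```

View pics/d4.png

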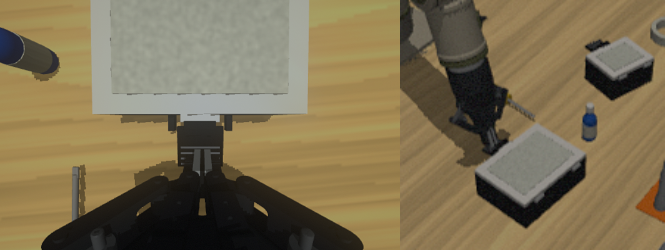

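Run:
```python
from h import *
from workcell import manip,cams
o=manip.get_obs()
s=cams.camera('scene')[...,::-1]; w=cams.camera('wrist')[...,::-1]
cv2.imwrite('pics/wf.png',w);cv2.imwrite('pics/sf.png',s)
p=cams.camera_params('wrist')
print([proj(p,x).round(1) for x in (o['position'],case([-.094,0,.045]),case([-.106,.02,.045]),case([-.106,-.02,.045]),case([-.103,.02,.029]),case([-.103,-.02,.029]),case([-.06,.08,.063]),case([-.06,-.08,.063]))])
z=lambda im,x,y,d:cv2.resize(im[y:y+d,x:x+d],(400,400),interpolation=cv2.INTER_CUBIC)
cv2.imwrite('pics/c5.png',cv2.convertScaleAbs(np.hstack([z(w,260,170,130),z(s,235,190,60)]),alpha=1.8,beta=15))
```

```text
[array([324.6, 232.4]), array([323.8, 245.9]), array([286.8, 268. ]), array([360.9, 267.9]), array([290.1, 255.6]), array([357.4, 255.5]), array([154.1, 182.1]), array([493.4, 181.8])]
```

View pics/c5.png

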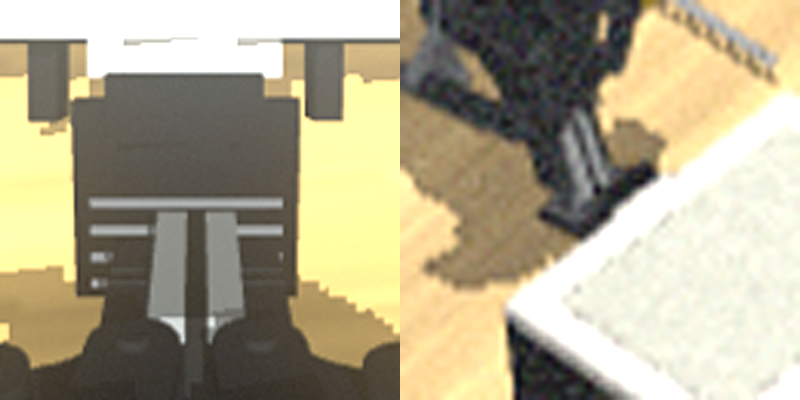

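The tab's outer edge now looks about 5 mm lower (it spans 71.5 px, against 74 px predicted at rest). It is partly pressed, just short of release, so I'll continue.

Call:
move_arm([
  [0,0,0,0,0.001,0.001,0],
  [0,0,0,0,0.001,0.002,0],
  [0,0,0,0,0.001,0.003,0],
  [0,0,0,0,0.001,0.003,0],
  [0,0,0,0,0.001,0.003,0],
])

```text
clock: 5.85
position: [0.4685, -0.1578, 0.0094]
ee_rot: [-0.667, 0.734, -0.097, 0.088]
ft_force: [0.4, -0.2, 2.2]
grip_width: 0.002
```

```bash
python3 look.py d5 -.13 0 .16 15; python3 -c "
import cv2,numpy as np
print(*[round(float(np.abs(cv2.imread('pics/d4.png').astype(int)[:,400:]-cv2.imread(f'pics/d{i}.png')[:,400:]).mean()),2) for i in (3,5)])"
```

```text
turn [-0.03 -0.07  0.01] shift [-0.0004 -0.0023 -0.1553] toolz [ 0.258 -0.025 -0.966] ptc [-0.0919 -0.0006  0.0094] f [ 0.43 -0.2   2.24]
tcp scene px [264.8 228.4]
white px scene 2675
2.21 4.64
```

The scene changed (white pixels 2162 → 2675), which suggests the lid popped. I'll back off upward along the tool axis and look.

Call:
move_arm([
  [0,0,0,0,0,-0.03,0],
  [0,0,0,0,0,-0.06,0],
  [0,0,0,0,0,-0.09,0],
  [0,0,0,0,0,-0.115,0],
  [0,0,0,0,0,-0.115,0],
])

```text
clock: 6.45
position: [0.4397, -0.1557, 0.1235]
ee_rot: [-0.666, 0.734, -0.1, 0.088]
ft_force: [0.4, 1.0, -0.8]
grip_width: -0.003
```

```bash
python3 look.py d6 -.06 0 .115 15
python3 - <<'E'
from h import *
from workcell import manip,cams
s=cams.camera('scene')[...,::-1];w=cams.camera('wrist')[...,::-1];p=cams.camera_params('scene')
cv2.imwrite('pics/d6.png',np.hstack([cv2.resize(w,(384,240)),cv2.resize(s[140:290,210:360],(400,400))[:240]]) if 0 else np.hstack([cv2.resize(w,(400,400)),cv2.resize(s[150:280,210:340],(400,400))]))
for a in(0,.95,1.0,1.05): print(a,[proj(p,case([.06-.12*np.cos(a),y,.055+.12*np.sin(a)])).round(1) for y in(.08,-.08)])
E
```

```text
turn [-0.26 -0.23  0.03] shift [-0.0013 -0.0564  0.0241] toolz [ 0.258 -0.025 -0.966] ptc [-0.1207 -0.0012  0.1235] f [ 0.39  1.01 -0.81]
tcp scene px [254.1 192.9]
white px scene 1106
0 [array([292.8, 206.4]), array([250.5, 238.5])]
0.95 [array([306.2, 187.4]), array([261.7, 220.5])]
1.0 [array([307.6, 187.3]), array([263.1, 220.5])]
1.05 [array([309.1, 187.2]), array([264.5, 220.6])]
```

View pics/d6.png

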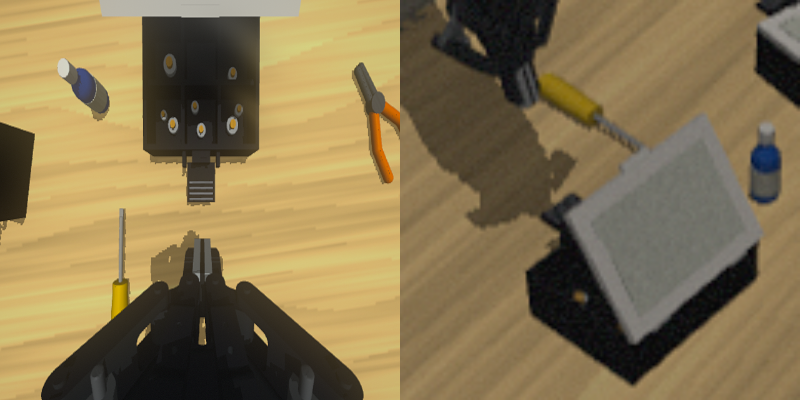

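The lid popped to about 1.0 rad, with its edge matching the prediction, and the tab is back at rest. Next I'll lower slightly and push forward under the lid edge with the fingertips.

Call:
move_arm([
  [0,0,0,0,-0.02,0.016,0],
  [0,0,0,0,-0.05,0.027,0],
  [0,0,0,0,-0.0835,0.036,0],
  [0,0,0,0,-0.1,0.04,0],
  [0,0,0,0,-0.115,0.044,0],
  [0,0,0,0,-0.13,0.049,0],
  [0,0,0,0,-0.145,0.053,0],
  [0,0,0,0,-0.16,0.057,0],
  [0,0,0,0,-0.17,0.06,0],
  [0,0,0,0,-0.18,0.062,0],
])

```text
clock: 7.65
position: [0.6275, -0.1725, 0.1055]
ee_rot: [-0.667, 0.734, -0.096, 0.087]
ft_force: [0.4, 0.2, -0.8]
grip_width: 0.002
```

```bash
python3 look.py e1 .07 0 .11 15
```

```text
turn [0.12 0.   0.02] shift [-0.     -0.0032 -0.0038] toolz [ 0.258 -0.025 -0.966] ptc [ 0.0678 -0.      0.1055] f [ 0.37  0.23 -0.81]
tcp scene px [308.3 231.4]
white px scene 302
```

Call:
move_arm([
  [0,0,0,0,-0.008,0.002,0],
  [0,0,0,0,-0.008,0.002,0],
  [0,0,0,0,0.02,-0.01,0],
  [0,0,0,0,0.06,-0.03,0],
  [0,0,0,0,0.1,-0.05,0],
  [0,0,0,0,0.14,-0.08,0],
  [0,0,0,0,0.18,-0.11,0],
  [0,0,0,0,0.2,-0.13,0],
  [0,0,0,0,0.2,-0.13,0],
])

```text
clock: 8.65
position: [0.4002, -0.1523, 0.1829]
ee_rot: [-0.666, 0.734, -0.1, 0.087]
ft_force: [1.4, -0.5, -0.4]
grip_width: 0.006
```

```bash
python3 look.py e2 .07 0 .11 15
python3 - <<'E'
from h import *
from workcell import manip,cams
s=cams.camera('scene')[...,::-1];t=cams.camera('top')[...,::-1];p=cams.camera_params('scene')
cv2.imwrite('pics/e3.png',np.hstack([cv2.resize(t[150:270,200:440],(400,200)),cv2.resize(s[120:295,200:350],(343,400))[:200]]) if 0 else np.hstack([cv2.resize(t[90:270,240:420],(400,400)),cv2.resize(s[130:290,210:370],(400,400))]))
for a in(1.6,1.8): print(a,[((proj(p,case([.06-.12*np.cos(a),y,.055+.12*np.sin(a)]))-[210,130])*2.5+[400,0]).round(0) for y in(.08,-.08)])
pt=cams.camera_params('top')
for a in(1.0,1.6,1.8): print('top',a,[((proj(pt,case([.06-.12*np.cos(a),y,.055+.12*np.sin(a)]))-[240,90])*2.222).round(0) for y in(.08,-.08)])
E
```

```text
turn [-0.18 -0.36 -0.08] shift [-0.0027 -0.2033  0.1307] toolz [ 0.258 -0.025 -0.966] ptc [-0.1604 -0.0016  0.1829] f [ 1.4  -0.54 -0.41]
tcp scene px [241.4 169. ]
white px scene 302
1.6 [array([696., 159.]), array([584., 246.])]
1.8 [array([714., 172.]), array([603., 261.])]
top 1.0 [array([249., 241.]), array([405., 260.])]
top 1.6 [array([259., 173.]), array([417., 192.])]
top 1.8 [array([261., 150.]), array([418., 169.])]
```

View pics/e3.png

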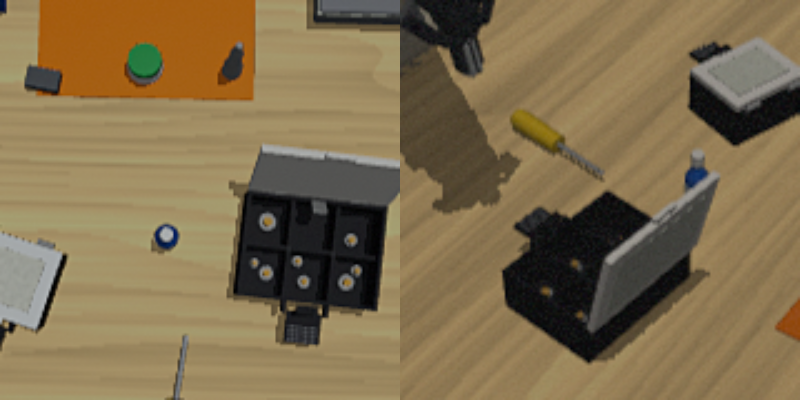

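The lid edge in the top view is at about (262,148), against (261,150) predicted for 1.8 rad. The lid is fully open, the tab is back up, the bystanders in view are in place and the arm is clear.

```bash
python3 -c "
from workcell import manip
print(manip.hand_in())"
```

```text
the job is handed in; nothing more can be done
None
```

The larger case is open: I pressed its tab until the lid popped to about 1.0 rad, pushed the lid past upright, backed the arm clear and handed in at about 9 s. The hand-in reports no verdict.

**Last checks (top and scene pictures):**
- **Lid:** its edge is within about 3 crop pixels of where 1.8 rad (its stop) puts it.
- **Tab:** it looks back at rest.
- **Case positions:** neither case shows any visible shift, and the smaller one is still shut. I judged this by eye and did not measure it.
- **Bystanders:** glue, jar, handpiece, block and driver look undisturbed. The tape and pliers were outside the final crops, and the arm did not work near either one during the press or the push.
- **Arm:** it was about 10 cm or more from everything. The largest force I read was about 2 N.

**One disagreement:** the fingertips seen in the pictures, and the height where contact began, were about 25 mm behind the reported TCP along the tool. Because of that I pressed the tab in small steps by force and picture instead of by the reported height, and allowed for the offset when pushing the lid.

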